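Tip the cast down to the stop

ROBOT

A 6-joint arm with a two-finger parallel gripper is mounted at the origin on the work surface. World frame = base frame: x ahead of the robot, y to its left, z up, the work surface at z = 0. Lengths are in mm, angles in degrees, forces in N, time in s.
With the tool pointing down it reaches from about 300 to 850 mm from the base axis. Payload 4.2 kg.
Tool frame: the origin (TCP) lies midway between the tips of the shut fingers; the grasp point (between the pads) lies 19 mm behind it (env.grip_depth is the distance from the TCP to the grasp point, in mm); z points along the fingers, y is the line along which they close (so a half turn about z gives the same grasp; the last joint's range is limited). The gripper opens to 91 mm and grips with 3 to 60 N. Pads are 32 mm wide; open, the fingers measure 118 mm over their backs; the gripper's body (76 mm by 178 mm) begins 60 mm behind the grasp point.
Start: joints at [-77.578, 18.312, 89.639, -0, 72.044, -1.146], TCP at [134.893, -558.97, 213.976] pointing down, gripper open.
Joint ranges: [-177.97, 177.97], [-48.28, 115.42], [12.27, 149.76], [-77.06, 257.06], [2.81, 150.46], [-146.56, 146.56]. Speed limits (degrees/s): [147.25, 147.25, 180, 180, 180, 180].

INTERFACE

Orientations are given as [roll, pitch, yaw] about the fixed x, y, z axes, in that order (R = Rz(yaw) Ry(pitch) Rx(roll)).
In Python, from workcell import env, eyes gives the robot as it stands.
- The arm moves only by the tool send_rows, never from a script. Its argument "motion" is a list of rows, each a list of 7 numbers: the shift along the world's x, y, z normalised to -1 to 1, where 1 is 0.5 m, then the turn, a rotation vector about the world's x, y, z normalised to -1 to 1, where 1 is 60 degrees, then the opening, from -1 (shut) to 1 (fully open). A call has 1 to 20 rows; each row is the pose to reach, as a shift and turn from the pose commanded when the call began; what a row does not reach only later rows make up. A row lasts 1/8 s, in which the tool goes at most 62.5 mm and 10.7 degrees, less where a joint would pass 70% of its speed; a pose out of reach is approached as far as the arm can. A call with a number of a shift or a turn outside -1 to 1 is refused whole. A call with a gripper value outside its range is refused whole. The fingers move at their own pace and stop on an object; "squeeze" is the grip in N (left out, the last holds). Time passes only in rows, so rows that repeat a pose let the fingers close. It gives the time, the measured TCP pose, the force, the opening and the grip force at its end, in the units of the state.
- env.state(): the state, without advancing time (a new reading comes with each control period).
- eyes.grab_frame(name): name is "scene" or "top" or "wrist"; returns a dict with "pixels" (420x560x3 uint8, red, green, blue), "depth" (420x560 float32, mm along the optical axis (not along the pixel's ray), 0 where there is no reading), "fx", "fy", "cx", "cy" (pixels), "R" (3x3) and "t" (3): a world point X has camera coordinates R X + t; the wrist camera has in their place "T_tool_cam" (4x4, takes a point from camera to tool coordinates, whose origin is the TCP and whose axes are the flange's). Camera axes: x right, y down, z forward; pixel columns grow to the right and rows downward; lengths in mm; the calibration is good to about 2 mm. A picture is of the moment at which its call begins: read the wrist's pose just before it.
- env.job_done(): hands the job in; it is judged then, once.
The state is a dict: "time_s": time; "qpos": joint angles; "qvel": joint speeds; "effort": joint torques, N m; "ee_pos": TCP position; "ee_rot": TCP orientation; "force": force on the tool from outside, world axes, zero at the start; "torque": the same for the moment, N m; "gripper_width": finger opening in mm; "gripper_force": force on a finger pad.
Only numpy, scipy, OpenCV 4.12 (cv2) and the standard library are available. Lean on these libraries where they do the work, as an engineer would, in place of code of your own. Each camera call takes 0.05 s, during which the arm holds its last target. There are 200 camera calls.

TASK

Take the tipping tray by its crossbar handle and raise it slowly until the plaster jaw cast lying on it just begins to slide; hold the tray still at that angle while the cast glides down, without a hard knock, and comes to rest against the rubber-faced foot stop. The round rubber former beside it grips only a little better and must stay where it stands. Then lower the tray gently until it lies flat again and let go; never touch the cast or the former, and leave the other things on the bench alone.

Things in the scene. Friction and masses are not known exactly. Their poses are not given: they have to be found in the camera images.
- ramp (a joint): Tilt (rad) of the hinged tray, an aluminium plate 170 x 270 x 5 mm with 10 mm side rails: 0 = flat on its rests, grows to 1.0 as the handle end is raised. The hinge is free: let go, the tray falls. The cast begins to slide somewhere between 0.38 and 0.68, differing from run to run; tilting only 0.05 further makes it slide too fast and the former slide as well.
- handle (a point): Centre of the tray's handle: round steel bar, 12 mm diameter, along this point's x axis, 94 mm clear between its posts, 42 mm above the plate, 74 mm above the bench when flat; it can turn between the fingers. It moves with the tray, 255 mm along the plate from the hinge; its y axis points downhill to the stop. It loads the hand with about 3 to 4 N, of which about 1 N is the cast's and drops off as it slides down.
- hinge (a point): Fixed point on the level hinge line, in mid-width, 32 mm above the bench, level with the plate's top side; the line runs along this point's x axis. With the tray flat the handle lies 255 mm from here along this point's -y and 42 mm above; raising it swings the handle up and over towards +y.
- stop (a point): Foot stop fixed across the low end of the tray, 160 mm wide and 22 mm high; its origin is on the plate, in mid-width, at the soft rubber face that the cast comes up against, 22 mm uphill of the hinge. Its axes turn with the tray: -y points up the tray towards the handle, z is the plate's normal.
- cast: Loose plaster jaw cast on the tray: stone-coloured base 62 mm wide, 52 mm long, 20 mm high, white teeth on top, 35 mm high in all, about 0.2 kg. Origin: centre of its underside. Its straight heel faces the stop (+y), 26 mm from the origin, so against the stop its origin is 26 mm from the stop's; it starts 75 to 100 mm short of that.
- former: Loose round crucible former of dark rubber standing on the tray beside the cast (left or right of it): foot 44 mm in diameter and 14 mm high, a narrower neck on top, 34 mm high in all, about 0.12 kg; origin at the centre of its underside. Being rubber it begins to slide at a tilt about 0.06 rad beyond the cast's.
- spare_cast: Bystander: a like cast standing on the bench beside the tray, 62 x 52 x 35 mm, origin at the centre of its underside.
- jar: Bystander: closed jar, 52 mm in diameter and 60 mm high, upright on the bench, origin at the centre of its underside.
- spatula: Bystander: spatula 170 mm long lying flat on the bench along its own x axis.
Not all that is in view belongs to the job. Leave any orange look-alike of the cast alone.

How it is judged (in metres and radians):
On the way, in this order (a step that is already met when the one before it is completed fails the run):
1. the tray is raised, beyond 0.3 rad, the cast still more than 40 mm short of the stop (value of joint ramp above 0.3 rad and y of cast in the frame of stop below -0.066 m), for 0.1 s.
2. the cast has come to rest against the stop (within 6 mm) with the tray still held up, beyond 0.3 rad, and still (value of joint ramp above 0.3 rad and velocity of joint ramp between -0.08 and 0.08 rad/s and y of cast in the frame of stop above -0.032 m and linear speed of cast below 0.03 m/s), for 0.3 s.
At the end, for the whole second after the job is handed in: The tray lies flat again (below 0.04 rad), the cast lies at rest flat on it against the foot stop (its origin within 32 mm of the stop's face, that is its heel within 6 mm); the former stands upright within 12 mm of where it stood at the start, and the robot has let go (value of joint ramp below 0.04 rad and y of cast in the frame of stop above -0.032 m and z of cast in the frame of stop below 0.006 m and linear speed of cast below 0.02 m/s and distance of former from where it was at the start of the episode below 0.012 m and angle between former's own z axis and vertical below 0.1 rad); the robot touches nothing.
It fails at once if the cast slides faster than 0.36 m/s or knocks against the stop with more than 18 N (linear speed of cast above 0.36 m/s or contact force between cast and ramp_c0 above 18 N).
It fails at once if the tray is swung on, up or down, faster than 0.25 rad/s while the cast is on its way (15 to 60 mm short of the stop) (y of cast in the frame of stop between -0.086 and -0.041 m and (velocity of joint ramp above 0.25 rad/s or velocity of joint ramp below -0.25 rad/s)).
It fails at once if the tray is dropped (falls faster than 1 rad/s) (velocity of joint ramp below -1 rad/s).
It fails at once if the robot touches the cast or the former (contact force between any of cast, former and the fingers above 0.3 N or contact force between any of cast, former and the arm above 0.3 N).
It fails at once if a bystander is moved by more than 20 mm (distance of any of spare_cast, jar, spatula from where it was at the start of the episode above 0.02 m).
It also fails if it takes over 64 s, if anything falls off the work surface, if the arm or the gripper's body presses on something with over 40 N, if the wrist force passes 120 N, or if a joint passes its speed limit or range.

## Working session

There is one attempt and no reset: what is moved stays moved. The work goes in short steps, Python scripts to look and compute and a tool call to move; the robot and the scene stay as the last step left them, time stands still between calls to the robot, and variables do not carry over. Pictures are saved under pics/ and viewed, at most 10 in all, crops included, and the job is handed in when it is done.

Besides the shell and the picture viewer there is one more tool, called after "Call:" by a JSON object that holds its "op" and its "data", one argument or row to a line. send_rows: Moves the arm, as the interface text tells. Its arguments: {"type":"object","properties":{"motion":{"type":"array"},"squeeze":{"type":"number"}},"required":["motion"]}

```bash
mkdir -p pics; cat > h.py <<'E'
import numpy as np, cv2
from workcell import env, eyes
def snap(n,f=None):
    d=eyes.grab_frame(n)
    if f: cv2.imwrite('pics/'+f,d['pixels'][:,:,::-1])
    return d
def cloud(d):
    z=d['depth'];v,u=np.mgrid[:z.shape[0],:z.shape[1]]
    P=np.stack([(u-d['cx'])/d['fx']*z,(v-d['cy'])/d['fy']*z,z],-1)
    W=(P-d['t'])@np.asarray(d['R']); W[z==0]=np.nan
    return W
E
python3 - <<'E'
from h import *
a=snap('top','top0.png');b=snap('scene','scene0.png')
np.savez('f0.npz',top=cloud(a),scene=cloud(b),tp=a['pixels'])
print(env.state())
E
```

```text
{'time_s': 0.1, 'qpos': array([-7.75774141e+01,  1.83471310e+01,  8.96988847e+01, -2.16645862e-04,
        7.20435869e+01, -1.14502513e+00]), 'qvel': array([ 0.0275683 , -0.07492125, -0.07164424, -0.05999101,  0.07644375,
        0.02105499]), 'effort': array([-1.85481695e-04, -4.13332736e+01, -2.32509005e+01,  7.28275348e-02,
        4.21406084e-02, -5.75559807e-05]), 'ee_pos': array([ 134.80294807, -558.51577646,  213.21644373]), 'ee_rot': array([-1.79910411e+02, -1.58459207e-03,  1.35676767e+01]), 'force': array([ 0.11847827,  0.16269031, -0.47167275]), 'torque': array([ 0.01116874, -0.00841618,  0.02356653]), 'gripper_force': 0.0, 'gripper_width': 91.38421136495654}
```

View pics/top0.png

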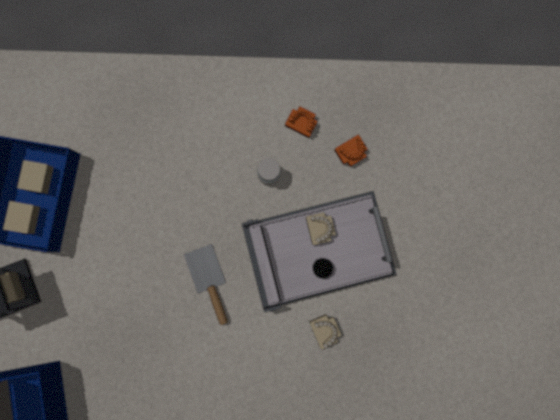

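View pics/scene0.png

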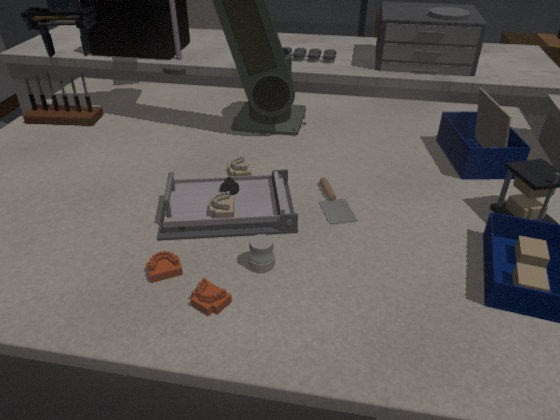

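The top view shows the stop strip at columns ~250–280 and the handle at the right, with posts at (372,211) and (385,259). The cast is at (320,229), the former at (323,268), the jar at (269,170), the spare cast at (325,331) and the spatula at (210,285). The scene view agrees.

```bash
python3 - <<'E'
from h import *
f=np.load('f0.npz');W=f['top'];S=f['scene']
for n,(u,v) in dict(stopL=(258,228),stopR=(273,290),post1=(372,211),post2=(385,259),mid=(379,235),cast=(320,229),former=(323,268),plate=(355,240),spare=(325,331),jar=(269,170),c1=(245,222),c2=(375,194),c3=(394,275),c4=(264,306),bench=(450,300)).items(): print(n,W[v,u].round(1))
A=np.concatenate([W.reshape(-1,3),S.reshape(-1,3)])
c=W[240,355]
for nm,Q in(('top',W.reshape(-1,3)),('scene',S.reshape(-1,3))):
    m=(np.hypot(Q[:,0]-W[235,320,0],Q[:,1]-W[235,320,1])<190)&(Q[:,2]>20)&(Q[:,2]<85)
    q=Q[m]; 
    h=np.histogram(q[:,2],bins=range(20,90,5)); print(nm,len(q),h[0])
    hh=q[(q[:,2]>62)]; print(hh[::max(1,len(hh)//25)].round(0).tolist())
    p=q[(q[:,2]>26)]
    print(cv2.minAreaRect(p[:,:2].astype(np.float32)))
E
```

```text
stopL [559.2 134.3  53. ]
stopR [432.8 100.6  54.4]
post1 [597.7 -97.7  76.4]
post2 [ 500.6 -126.9   66.4]
mid [ 549.1 -112.5   74.5]
cast [559.7   5.6  54.4]
former [ 4.798e+02 -4.000e-01  6.330e+01]
plate [538.9 -72.1  30.7]
spare [344.9 -12.3  14.1]
jar [679.8 114.1  61.1]
c1 [571.2 161.7  49.9]
c2 [ 642.3 -122.    -0. ]
c3 [ 464.8 -164.7   -2.3]
c4 [394.1 118.5   6.2]
bench [ 412.7 -288.5   -4. ]
top 11274 [  90 2349 5910  290  409  368  808  416  218   86   42  244   44]
[[698.0, 119.0, 63.0], [606.0, -103.0, 78.0], [600.0, -105.0, 78.0], [593.0, -105.0, 82.0], [588.0, -108.0, 78.0], [581.0, 26.0, 68.0], [580.0, 23.0, 63.0], [578.0, 5.0, 65.0], [577.0, -111.0, 80.0], [573.0, -113.0, 79.0], [566.0, -12.0, 65.0], [563.0, -110.0, 76.0], [559.0, -113.0, 79.0], [551.0, -8.0, 65.0], [551.0, -122.0, 78.0], [547.0, -118.0, 76.0], [541.0, 7.0, 65.0], [541.0, -117.0, 74.0], [535.0, 9.0, 66.0], [533.0, -125.0, 81.0], [525.0, -119.0, 74.0], [519.0, -122.0, 76.0], [513.0, -126.0, 78.0], [507.0, -131.0, 75.0], [501.0, -132.0, 79.0], [488.0, 2.0, 64.0], [474.0, -0.0, 65.0]]
((539.9812622070312
[... 169 characters left out ...]
 -135.0, 80.0], [510.0, -136.0, 78.0], [523.0, -128.0, 81.0], [480.0, -2.0, 68.0], [528.0, -132.0, 76.0], [536.0, -124.0, 79.0], [542.0, -119.0, 79.0], [550.0, -116.0, 79.0], [555.0, -114.0, 77.0], [573.0, -116.0, 80.0], [580.0, -113.0, 80.0], [584.0, -110.0, 80.0], [584.0, -114.0, 77.0], [540.0, 5.0, 63.0], [550.0, -10.0, 65.0], [596.0, -107.0, 81.0], [597.0, -105.0, 79.0], [604.0, -104.0, 81.0], [597.0, -101.0, 74.0], [573.0, -12.0, 67.0], [607.0, -106.0, 73.0], [604.0, -101.0, 69.0], [602.0, -100.0, 65.0], [581.0, 20.0, 66.0], [586.0, 15.0, 66.0], [585.0, 11.0, 62.0], [690.0, 111.0, 64.0]]
((541.2448120117188, 14.128036499023438), (370.0624084472656, 282.735107421875), 15.526710510253906)
```

```bash
python3 - <<'E'
from h import *
f=np.load('f0.npz');
for nm in('top','scene'):
    Q=f[nm].reshape(-1,3)
    m=(np.abs(Q[:,0]-553)<60)&(np.abs(Q[:,1]+117-(Q[:,0]-553)*.28)<14)&(Q[:,2]>66)&(Q[:,2]<90)
    q=Q[m].astype(np.float32); l=cv2.fitLine(q,cv2.DIST_HUBER,0,.01,.01).ravel()
    th=np.degrees(np.arctan2(l[1],l[0])); print(nm,len(q),l.round(3),th)
    s=(q-l[3:])@l[:3]; print('ends',np.percentile(s,[1,99]),'center',l[3:]+l[:3]*np.percentile(s,[1,99]).mean())
# plate rails / whole tray outline
Q=f['top'].reshape(-1,3)
th=np.radians(15.5);e=np.array([np.cos(th),np.sin(th)]);n=np.array([-e[1],e[0]])
a=(Q[:,:2]-[553,-117])@e;b=(Q[:,:2]-[553,-117])@n
m=(abs(a)<80)&(b>5)&(b<225)&(Q[:,2]>27)&(Q[:,2]<36)
print('plate z',np.median(Q[m,2]))
m=(abs(a)<70)&(b>20)&(b<225)&(Q[:,2]>44)
print('objs');import collections
for lo,hi in((-70,-5),(-5,75)):
    k=m&(a>lo)&(a<hi);print(np.percentile(a[k],[2,50,98]),np.percentile(b[k],[2,50,98]))
for z0 in(28,36): 
    k=(abs(a)<110)&(b>-20)&(b<280)&(Q[:,2]>z0)&(Q[:,2]<46); print(np.percentile(a[k],[.5,99.5]),np.percentile(b[k],[.5,99.5]))
E
```

```text
top 332 [ 9.66000e-01  2.60000e-01  1.00000e-03  5.50898e+02 -1.16281e+02
  7.78760e+01] 15.043719
ends [-56.49520763  56.23167847] center [ 550.77063948 -116.31561813   77.87602318]
scene 172 [ 9.60000e-01  2.80000e-01 -1.50000e-02  5.58361e+02 -1.16476e+02
  7.83650e+01] 16.243095
ends [-62.21718025  52.32419132] center [ 553.6125122  -117.85973937   78.43936287]
plate z 30.98758590284208
objs
[-59.22019589 -40.08328852 -21.28836203] [113.75345762 132.87188204 150.09663637]
[12.131001   40.36300134 68.09391608] [ 89.54762295 116.43250404 139.12413025]
[-86.74852249  82.66005007] [ -5.54591814 259.18016082]
[-91.68887165  91.89340495] [ -2.7131287  265.32850981]
```

Call:
{"op": "send_rows", "data": {
  "motion": [
    [0.1, 0.1, 0, 0, 0, 0.032, 1],
    [0.2, 0.21, 0, 0, 0, 0.032, 1],
    [0.3, 0.32, 0, 0, 0, 0.032, 1],
    [0.4, 0.42, 0, 0, 0, 0.032, 1],
    [0.5, 0.53, 0, 0, 0, 0.032, 1],
    [0.6, 0.64, 0, 0, 0, 0.032, 1],
    [0.7, 0.74, 0, 0, 0, 0.032, 1],
    [0.77, 0.82, -0.03, 0, 0, 0.032, 1],
    [0.81, 0.86, -0.07, 0, 0, 0.032, 1],
    [0.834, 0.884, -0.12, 0, 0, 0.032, 1],
    [0.834, 0.884, -0.15, 0, 0, 0.032, 1],
    [0.834, 0.884, -0.15, 0, 0, 0.032, 1],
    [0.834, 0.884, -0.15, 0, 0, 0.032, 1]
  ]
}}

```text
time_s: 1.72
ee_pos: [551.7, -118.1, 139.9]
ee_rot: [179.9, -0.1, 15.4]
force: [0.8, -0.7, 0.2]
gripper_width: 91.4
gripper_force: 0.0
```

```bash
python3 - <<'E'
from h import *
s=env.state();print(s['time_s'],s['ee_pos'],s['ee_rot'],s['force'])
d=snap('wrist','w1.png')
T=np.array(d['T_tool_cam']);print(T.round(2).tolist())
from scipy.spatial.transform import Rotation as R
M=R.from_euler('xyz',s['ee_rot'],degrees=True).as_matrix()
z=d['depth'];v,u=np.mgrid[:z.shape[0],:z.shape[1]]
P=np.stack([(u-d['cx'])/d['fx']*z,(v-d['cy'])/d['fy']*z,z],-1).reshape(-1,3)
P=P[z.ravel()>0];W=(P@T[:3,:3].T+T[:3,3])@M.T+s['ee_pos']
Q=W;m=(np.abs(Q[:,0]-552)<50)&(np.abs(Q[:,1]+117-(Q[:,0]-552)*.28)<16)&(Q[:,2]>72)&(Q[:,2]<90)
q=Q[m].astype(np.float32);print(len(q))
l=cv2.fitLine(q,cv2.DIST_HUBER,0,.01,.01).ravel();print(l)
s_=(q-l[3:])@l[:3];print(np.percentile(s_,[1,99]),q[:,2].max())
E
```

```text
1.725 [ 551.70560985 -118.10180802  139.94178106] [ 1.79943776e+02 -5.83308050e-02  1.54029926e+01] [ 0.84630997 -0.72815522  0.22273792]
[[0.0, -0.96, -0.28, 80.7], [1.0, 0.0, 0.0, 0.69], [-0.0, -0.28, 0.96, -170.78], [0.0, 0.0, 0.0, 1.0]]
1746
[ 9.59646046e-01  2.81200945e-01  2.36129737e-03  5.55079407e+02
 -1.19006714e+02  7.90057526e+01]
[-53.77092075  48.10750771] 81.75429
```

View pics/w1.png

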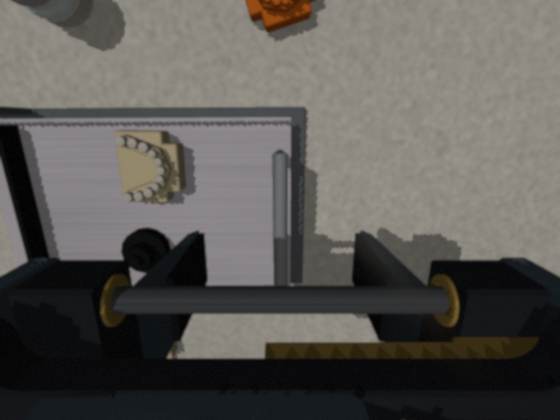

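The wrist view shows the bar (column ~280) midway between the open fingers. The cast (150,165) and former (145,250) are well clear. I'll descend and close.

Call:
{"op": "send_rows", "data": {
  "motion": [
    [0, -0.002, -0.04, 0, 0, 0.008, 1],
    [0, -0.002, -0.08, 0, 0, 0.008, 1],
    [0, -0.002, -0.12, 0, 0, 0.008, 1],
    [0, -0.002, -0.15, 0, 0, 0.008, 1],
    [0, -0.002, -0.168, 0, 0, 0.008, 1],
    [0, -0.002, -0.168, 0, 0, 0.008, 0.3],
    [0, -0.002, -0.168, 0, 0, 0.008, -0.3],
    [0, -0.002, -0.168, 0, 0, 0.008, -0.8],
    [0, -0.002, -0.168, 0, 0, 0.008, -1],
    [0, -0.002, -0.168, 0, 0, 0.008, -1],
    [0, -0.002, -0.168, 0, 0, 0.008, -1],
    [0, -0.002, -0.168, 0, 0, 0.008, -1]
  ],
  "squeeze": 20
}}

```text
time_s: 3.28
ee_pos: [551.9, -118.0, 55.0]
ee_rot: [180.0, 0.0, 16.0]
force: [0.3, 0.2, -0.4]
gripper_width: 24.1
gripper_force: 0.0
```

Call:
{"op": "send_rows", "data": {
  "motion": [
    [0, 0, 0, 0, 0, 0, -1],
    [0, 0, 0, 0, 0, 0, -1],
    [0, 0, 0, 0, 0, 0, -1],
    [0, 0, 0, 0, 0, 0, -1],
    [0, 0, 0, 0, 0, 0, -1]
  ]
}}

```text
time_s: 3.9
ee_pos: [552.1, -118.6, 55.0]
ee_rot: [179.9, -0.0, 16.0]
force: [1.2, -5.3, -1.4]
gripper_width: 11.6
gripper_force: 20.0
```

```bash
cat > arc.py <<'E'
import numpy as np
H=np.array([552,-118.,74]);th=np.radians(16)
def off(p): # handle displacement (normalised) at tilt p
    a=-255*np.cos(p)+42*np.sin(p)+255; z=255*np.sin(p)+42*np.cos(p)-42
    return np.array([-np.sin(th)*a,np.cos(th)*a,z])/500
E
python3 - <<'E'
from arc import *
for p in np.r_[np.arange(0,.34,.025),.34]: print(round(p,3),off(p).round(4).tolist())
E
```

```text
0.0 [-0.0, 0.0, 0.0]
0.025 [-0.0006, 0.0022, 0.0127]
0.05 [-0.0013, 0.0046, 0.0254]
0.075 [-0.0021, 0.0074, 0.038]
0.1 [-0.003, 0.0105, 0.0505]
0.125 [-0.004, 0.0139, 0.0629]
0.15 [-0.005, 0.0176, 0.0753]
0.175 [-0.0062, 0.0215, 0.0875]
0.2 [-0.0074, 0.0258, 0.0996]
0.225 [-0.0087, 0.0304, 0.1117]
0.25 [-0.0101, 0.0352, 0.1236]
0.275 [-0.0116, 0.0403, 0.1353]
0.3 [-0.0131, 0.0458, 0.147]
0.325 [-0.0148, 0.0514, 0.1585]
0.34 [-0.0158, 0.055, 0.1653]
```

Call:
{"op": "send_rows", "data": {
  "motion": [
    [0.0, -0.001, 0.006, 0, 0, 0, -1],
    [-0.001, 0.002, 0.0254, 0, 0, 0, -1],
    [-0.0015, 0.0054, 0.038, 0, 0, 0, -1],
    [-0.0025, 0.0085, 0.0505, 0, 0, 0, -1],
    [-0.0035, 0.012, 0.0629, 0, 0, 0, -1],
    [-0.0045, 0.0156, 0.0753, 0, 0, 0, -1],
    [-0.0055, 0.0195, 0.0875, 0, 0, 0, -1],
    [-0.007, 0.0238, 0.0996, 0, 0, 0, -1],
    [-0.008, 0.0284, 0.1117, 0, 0, 0, -1],
    [-0.0095, 0.0332, 0.1236, 0, 0, 0, -1],
    [-0.011, 0.0383, 0.1353, 0, 0, 0, -1],
    [-0.0125, 0.0438, 0.147, 0, 0, 0, -1],
    [-0.0143, 0.0494, 0.1585, 0, 0, 0, -1],
    [-0.015, 0.052, 0.163, 0, 0, 0, -1],
    [-0.0153, 0.053, 0.1653, 0, 0, 0, -1],
    [-0.0153, 0.053, 0.1653, 0, 0, 0, -1]
  ]
}}

```text
time_s: 5.9
ee_pos: [544.5, -91.9, 137.8]
ee_rot: [179.9, -0.0, 16.0]
force: [2.2, -4.3, -1.9]
gripper_width: 11.6
gripper_force: 20.0
```

```bash
cat > chk.py <<'E'
from h import *
from arc import th
from scipy.optimize import brentq
def chk(save=None):
    s=env.state();z=s['ee_pos'][2]+19-32
    p=brentq(lambda p:255*np.sin(p)+42*np.cos(p)-z,-.2,1.1)
    e=np.array([np.cos(th),np.sin(th),0]);n=np.array([-np.sin(th),np.cos(th),0])
    hp=np.array([552.2,-119,32])+255*n
    d=np.cos(p)*n-np.sin(p)*np.array([0,0,1]);N=np.sin(p)*n+np.cos(p)*np.array([0,0,1])
    print('t',s['time_s'],'tilt',round(p,4),'f',s['force'].round(1),s['ee_pos'].round(1),s['ee_rot'].round(1),'w',s['gripper_width'].round(1),s['gripper_force'])
    for c in('top','scene'):
        Q=cloud(snap(c,save and c+save)).reshape(-1,3)-hp
        a,y,h=Q@e,Q@d+22,Q@N   # y relative to stop face
        k=(abs(a)<74)&(y<-3)&(y>-170)&(h>9)&(h<45)
        o=[]
        for lo,hi in((-75,-8),(8,75)):
            m=k&(a>lo)&(a<hi); o.append((int(m.sum()),np.median(a[m]).round(1),np.percentile(y[m],[3,50,97]).round(1).tolist()) if m.sum()>20 else None)
        print(c,'former',o[0],'cast',o[1])
E
python3 -c "
from chk import *
chk('1.png')
from arc import off
for p in np.arange(.34,.7,.03): print(round(p,3),((off(p+.03)-off(p))).round(4).tolist())
"
```

```text
Traceback (most recent call last):
  File "chk.py", line 10, in chk
    print('t',s['time_s'],'tilt',round(p,4),'f',s['force'].round(1),s['ee_pos'].round(1),s['ee_rot'].round(1),'w',s['gripper_width'].round(1),s['gripper_force'])
                                                                                                                  ^^^^^^^^^^^^^^^^^^^^^^^^
AttributeError: 'float' object has no attribute 'round'
```

```bash
sed -i "s/s\['gripper_width'\].round(1)/round(s['gripper_width'],1)/" chk.py
python3 -c "
from chk import *
chk('1.png')
from arc import off
for p in np.arange(.34,.7,.03): print(round(p,3),((off(p+.03)-off(p))).round(4).tolist())
"
```

```text
t 5.9 tilt 0.3409 f [ 2.2 -4.3 -1.9] [544.5 -91.9 137.8] [179.9  -0.   16. ] w 11.6 19.999576807022095
top former (365, np.float64(-37.5), [-119.2, -102.7, -82.1]) cast (749, np.float64(43.4), [-143.1, -118.6, -94.1])
scene former (184, np.float64(-30.2), [-121.0, -103.7, -84.2]) cast (436, np.float64(55.9), [-145.1, -121.6, -96.0])
0.34 [-0.0021, 0.0074, 0.0135]
0.37 [-0.0022, 0.0078, 0.0132]
0.4 [-0.0023, 0.0081, 0.013]
0.43 [-0.0024, 0.0085, 0.0127]
0.46 [-0.0025, 0.0089, 0.0125]
0.49 [-0.0026, 0.0092, 0.0122]
0.52 [-0.0027, 0.0096, 0.0119]
0.55 [-0.0028, 0.0099, 0.0116]
0.58 [-0.0029, 0.0102, 0.0113]
0.61 [-0.003, 0.0106, 0.0109]
0.64 [-0.0031, 0.0109, 0.0106]
0.67 [-0.0032, 0.0112, 0.0103]
```

View pics/scene1.png

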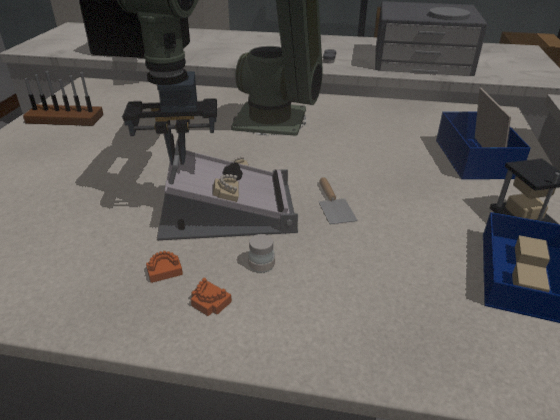

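The tray is held at about 0.34 rad. The cast (227,187) and former (232,172) haven't moved. Next I'll ramp up slowly.

Call:
{"op": "send_rows", "data": {
  "motion": [
    [-0.0002, 0, 0.0013, 0, 0, 0, -1],
    [-0.0004, 0.0005, 0.0027, 0, 0, 0, -1],
    [-0.0006, 0.0012, 0.004, 0, 0, 0, -1],
    [-0.0008, 0.002, 0.0054, 0, 0, 0, -1],
    [-0.001, 0.0027, 0.0068, 0, 0, 0, -1],
    [-0.0012, 0.0034, 0.0081, 0, 0, 0, -1],
    [-0.0014, 0.0042, 0.0095, 0, 0, 0, -1],
    [-0.0016, 0.0049, 0.0108, 0, 0, 0, -1],
    [-0.0018, 0.0056, 0.0122, 0, 0, 0, -1],
    [-0.002, 0.0064, 0.0135, 0, 0, 0, -1],
    [-0.002, 0.0064, 0.0135, 0, 0, 0, -1]
  ]
}}

```text
time_s: 7.38
ee_pos: [543.5, -88.3, 144.6]
ee_rot: [180.0, -0.0, 16.0]
force: [4.4, -3.2, -2.6]
gripper_width: 11.7
gripper_force: 20.0
```

```bash
python3 -c "from chk import *;chk()"
```

```text
t 7.375 tilt 0.371 f [ 4.4 -3.2 -2.6] [543.5 -88.3 144.6] [180.  -0.  16.] w 11.7 19.99755084514618
top former (363, np.float64(-37.2), [-118.7, -103.1, -81.5]) cast (748, np.float64(43.5), [-143.3, -118.6, -94.1])
scene former (182, np.float64(-30.6), [-120.6, -104.5, -84.0]) cast (426, np.float64(57.6), [-145.2, -122.5, -97.6])
```

Call:
{"op": "send_rows", "data": {
  "motion": [
    [0, 0.0003, 0.0007, 0, 0, 0, -1],
    [0, 0.0007, 0.0013, 0, 0, 0, -1],
    [0, 0.0011, 0.002, 0, 0, 0, -1],
    [0, 0.0015, 0.0026, 0, 0, 0, -1],
    [0, 0.0018, 0.0033, 0, 0, 0, -1],
    [-0.0001, 0.0022, 0.004, 0, 0, 0, -1],
    [-0.0001, 0.0026, 0.0046, 0, 0, 0, -1],
    [-0.0002, 0.003, 0.0053, 0, 0, 0, -1],
    [-0.0002, 0.0034, 0.0059, 0, 0, 0, -1],
    [-0.0003, 0.0037, 0.0066, 0, 0, 0, -1],
    [-0.0004, 0.0041, 0.0073, 0, 0, 0, -1],
    [-0.0005, 0.0045, 0.0079, 0, 0, 0, -1],
    [-0.0006, 0.0049, 0.0086, 0, 0, 0, -1],
    [-0.0007, 0.0053, 0.0092, 0, 0, 0, -1],
    [-0.0008, 0.0057, 0.0099, 0, 0, 0, -1],
    [-0.0009, 0.0061, 0.0106, 0, 0, 0, -1],
    [-0.001, 0.0065, 0.0112, 0, 0, 0, -1],
    [-0.001, 0.0069, 0.0119, 0, 0, 0, -1],
    [-0.0011, 0.0073, 0.0126, 0, 0, 0, -1],
    [-0.0012, 0.0077, 0.0132, 0, 0, 0, -1]
  ]
}}

```text
time_s: 9.98
ee_pos: [542.5, -84.7, 151.0]
ee_rot: [180.0, 0.0, 16.0]
force: [2.9, -4.7, -3.2]
gripper_width: 11.1
gripper_force: 20.0
```

```bash
python3 -c "from chk import *;chk()"
```

```text
t 9.975 tilt 0.4002 f [ 2.9 -4.7 -3.2] [542.5 -84.7 151. ] [180.   0.  16.] w 11.1 19.9989053606987
top former (368, np.float64(-36.8), [-119.2, -102.9, -81.3]) cast (756, np.float64(43.3), [-143.5, -119.5, -94.1])
scene former (179, np.float64(-30.3), [-121.6, -105.0, -83.8]) cast (438, np.float64(57.4), [-145.5, -122.0, -97.1])
```

Call:
{"op": "send_rows", "data": {
  "motion": [
    [0, 0.0001, 0.0006, 0, 0, 0, -1],
    [0, 0.0005, 0.0013, 0, 0, 0, -1],
    [0, 0.0009, 0.0019, 0, 0, 0, -1],
    [-0.0001, 0.0013, 0.0026, 0, 0, 0, -1],
    [-0.0002, 0.0017, 0.0032, 0, 0, 0, -1],
    [-0.0003, 0.0021, 0.0039, 0, 0, 0, -1],
    [-0.0004, 0.0025, 0.0045, 0, 0, 0, -1],
    [-0.0005, 0.0029, 0.0052, 0, 0, 0, -1],
    [-0.0006, 0.0033, 0.0058, 0, 0, 0, -1],
    [-0.0007, 0.0037, 0.0065, 0, 0, 0, -1],
    [-0.0008, 0.0041, 0.0071, 0, 0, 0, -1],
    [-0.0009, 0.0045, 0.0078, 0, 0, 0, -1],
    [-0.001, 0.0049, 0.0084, 0, 0, 0, -1],
    [-0.0011, 0.0053, 0.0091, 0, 0, 0, -1],
    [-0.0012, 0.0057, 0.0097, 0, 0, 0, -1],
    [-0.0013, 0.0061, 0.0104, 0, 0, 0, -1],
    [-0.0014, 0.0065, 0.011, 0, 0, 0, -1],
    [-0.0015, 0.0069, 0.0117, 0, 0, 0, -1],
    [-0.0016, 0.0073, 0.0123, 0, 0, 0, -1],
    [-0.0017, 0.0076, 0.013, 0, 0, 0, -1]
  ]
}}

```text
time_s: 12.58
ee_pos: [541.4, -80.8, 157.4]
ee_rot: [180.0, 0.1, 16.0]
force: [2.9, -4.3, -3.2]
gripper_width: 11.3
gripper_force: 20.0
```

```bash
python3 -c "from chk import *;chk()"
```

```text
t 12.575 tilt 0.4298 f [ 2.9 -4.3 -3.2] [541.4 -80.8 157.4] [1.8e+02 1.0e-01 1.6e+01] w 11.3 20.00085800886154
top former (363, np.float64(-37.3), [-119.2, -103.6, -81.7]) cast (759, np.float64(43.4), [-143.6, -119.9, -94.1])
scene former (176, np.float64(-30.6), [-121.5, -104.4, -84.3]) cast (426, np.float64(57.3), [-145.9, -123.1, -97.0])
```

Next: .43→.46.

Call:
{"op": "send_rows", "data": {
  "motion": [
    [0, 0.0001, 0.0006, 0, 0, 0, -1],
    [0, 0.0005, 0.0013, 0, 0, 0, -1],
    [0, 0.0009, 0.0019, 0, 0, 0, -1],
    [-0.0001, 0.0013, 0.0025, 0, 0, 0, -1],
    [-0.0002, 0.0018, 0.0032, 0, 0, 0, -1],
    [-0.0003, 0.0022, 0.0038, 0, 0, 0, -1],
    [-0.0004, 0.0026, 0.0044, 0, 0, 0, -1],
    [-0.0005, 0.003, 0.0051, 0, 0, 0, -1],
    [-0.0006, 0.0034, 0.0057, 0, 0, 0, -1],
    [-0.0007, 0.0039, 0.0064, 0, 0, 0, -1],
    [-0.0008, 0.0043, 0.007, 0, 0, 0, -1],
    [-0.0009, 0.0047, 0.0076, 0, 0, 0, -1],
    [-0.001, 0.0051, 0.0083, 0, 0, 0, -1],
    [-0.0011, 0.0055, 0.0089, 0, 0, 0, -1],
    [-0.0012, 0.006, 0.0095, 0, 0, 0, -1],
    [-0.0013, 0.0064, 0.0102, 0, 0, 0, -1],
    [-0.0014, 0.0068, 0.0108, 0, 0, 0, -1],
    [-0.0015, 0.0072, 0.0114, 0, 0, 0, -1],
    [-0.0017, 0.0076, 0.0121, 0, 0, 0, -1],
    [-0.0018, 0.008, 0.0127, 0, 0, 0, -1]
  ]
}}

```text
time_s: 15.18
ee_pos: [540.4, -76.8, 163.7]
ee_rot: [180.0, 0.1, 16.0]
force: [0.9, -4.7, -2.1]
gripper_width: 11.2
gripper_force: 20.0
```

```bash
python3 -c "from chk import *;chk()"
```

```text
t 15.175 tilt 0.4596 f [ 0.9 -4.7 -2.1] [540.4 -76.8 163.7] [1.8e+02 1.0e-01 1.6e+01] w 11.2 20.004413723945618
top former (365, np.float64(-37.3), [-120.2, -103.9, -82.0]) cast (759, np.float64(43.5), [-143.7, -120.3, -94.3])
scene former (171, np.float64(-30.7), [-121.3, -105.2, -84.0]) cast (428, np.float64(56.4), [-146.0, -123.0, -96.2])
```

Next: .46→.49.

Call:
{"op": "send_rows", "data": {
  "motion": [
    [0, 0.0001, 0.0006, 0, 0, 0, -1],
    [-0.0001, 0.0005, 0.0012, 0, 0, 0, -1],
    [-0.0003, 0.0009, 0.0019, 0, 0, 0, -1],
    [-0.0004, 0.0014, 0.0025, 0, 0, 0, -1],
    [-0.0005, 0.0018, 0.0031, 0, 0, 0, -1],
    [-0.0007, 0.0022, 0.0037, 0, 0, 0, -1],
    [-0.0008, 0.0027, 0.0043, 0, 0, 0, -1],
    [-0.0009, 0.0031, 0.005, 0, 0, 0, -1],
    [-0.0011, 0.0035, 0.0056, 0, 0, 0, -1],
    [-0.0012, 0.004, 0.0062, 0, 0, 0, -1],
    [-0.0013, 0.0044, 0.0068, 0, 0, 0, -1],
    [-0.0015, 0.0048, 0.0075, 0, 0, 0, -1],
    [-0.0016, 0.0053, 0.0081, 0, 0, 0, -1],
    [-0.0017, 0.0057, 0.0087, 0, 0, 0, -1],
    [-0.0018, 0.0061, 0.0093, 0, 0, 0, -1],
    [-0.0019, 0.0066, 0.01, 0, 0, 0, -1],
    [-0.002, 0.007, 0.0106, 0, 0, 0, -1],
    [-0.0021, 0.0075, 0.0112, 0, 0, 0, -1],
    [-0.0022, 0.0079, 0.0118, 0, 0, 0, -1],
    [-0.0023, 0.0084, 0.0125, 0, 0, 0, -1]
  ]
}}

```text
time_s: 17.77
ee_pos: [539.2, -72.6, 170.0]
ee_rot: [180.0, 0.1, 16.0]
force: [0.0, -5.7, -1.5]
gripper_width: 11.3
gripper_force: 20.0
```

```bash
python3 -c "from chk import *;chk()"
```

```text
t 17.775 tilt 0.4897 f [ 0.  -5.7 -1.5] [539.2 -72.6 170. ] [1.8e+02 1.0e-01 1.6e+01] w 11.3 20.00516563653946
top former (365, np.float64(-37.2), [-119.1, -104.4, -81.7]) cast (748, np.float64(43.8), [-143.3, -120.2, -94.5])
scene former (171, np.float64(-30.8), [-121.5, -105.4, -83.2]) cast (413, np.float64(57.1), [-145.9, -123.9, -97.1])
```

Next: .49→.52.

Call:
{"op": "send_rows", "data": {
  "motion": [
    [0, 0, 0.0006, 0, 0, 0, -1],
    [-0.0001, 0.0004, 0.0012, 0, 0, 0, -1],
    [-0.0003, 0.0008, 0.0018, 0, 0, 0, -1],
    [-0.0004, 0.0013, 0.0024, 0, 0, 0, -1],
    [-0.0005, 0.0017, 0.003, 0, 0, 0, -1],
    [-0.0007, 0.0022, 0.0037, 0, 0, 0, -1],
    [-0.0008, 0.0026, 0.0043, 0, 0, 0, -1],
    [-0.0009, 0.0031, 0.0049, 0, 0, 0, -1],
    [-0.0011, 0.0035, 0.0055, 0, 0, 0, -1],
    [-0.0012, 0.004, 0.0061, 0, 0, 0, -1],
    [-0.0013, 0.0044, 0.0067, 0, 0, 0, -1],
    [-0.0015, 0.0049, 0.0073, 0, 0, 0, -1],
    [-0.0016, 0.0053, 0.0079, 0, 0, 0, -1],
    [-0.0018, 0.0058, 0.0085, 0, 0, 0, -1],
    [-0.0019, 0.0062, 0.0091, 0, 0, 0, -1],
    [-0.002, 0.0067, 0.0098, 0, 0, 0, -1],
    [-0.0022, 0.0071, 0.0104, 0, 0, 0, -1],
    [-0.0023, 0.0076, 0.011, 0, 0, 0, -1],
    [-0.0025, 0.008, 0.0116, 0, 0, 0, -1],
    [-0.0026, 0.0084, 0.0122, 0, 0, 0, -1]
  ]
}}

```text
time_s: 20.38
ee_pos: [538.0, -68.2, 176.1]
ee_rot: [-180.0, 0.1, 16.0]
force: [-0.2, -5.4, -1.6]
gripper_width: 11.3
gripper_force: 20.0
```

```bash
python3 -c "from chk import *;chk()"
```

```text
t 20.375 tilt 0.5197 f [-0.2 -5.4 -1.6] [538.  -68.2 176.1] [-1.8e+02  1.0e-01  1.6e+01] w 11.3 20.007952451705933
top former (359, np.float64(-37.6), [-120.0, -104.4, -82.2]) cast (732, np.float64(44.4), [-143.5, -119.8, -94.8])
scene former (163, np.float64(-30.9), [-120.9, -105.9, -84.9]) cast (410, np.float64(58.5), [-145.6, -123.8, -97.6])
```

Next: .52→.55.

Call:
{"op": "send_rows", "data": {
  "motion": [
    [0, 0, 0.0006, 0, 0, 0, -1],
    [-0.0001, 0.0005, 0.0012, 0, 0, 0, -1],
    [-0.0003, 0.001, 0.0018, 0, 0, 0, -1],
    [-0.0004, 0.0014, 0.0024, 0, 0, 0, -1],
    [-0.0005, 0.0019, 0.003, 0, 0, 0, -1],
    [-0.0007, 0.0024, 0.0036, 0, 0, 0, -1],
    [-0.0008, 0.0028, 0.0042, 0, 0, 0, -1],
    [-0.001, 0.0033, 0.0048, 0, 0, 0, -1],
    [-0.0011, 0.0037, 0.0054, 0, 0, 0, -1],
    [-0.0013, 0.0042, 0.006, 0, 0, 0, -1],
    [-0.0014, 0.0047, 0.0065, 0, 0, 0, -1],
    [-0.0016, 0.0051, 0.0071, 0, 0, 0, -1],
    [-0.0017, 0.0056, 0.0077, 0, 0, 0, -1],
    [-0.0019, 0.006, 0.0083, 0, 0, 0, -1],
    [-0.002, 0.0065, 0.0089, 0, 0, 0, -1],
    [-0.0021, 0.007, 0.0095, 0, 0, 0, -1],
    [-0.0023, 0.0075, 0.0101, 0, 0, 0, -1],
    [-0.0024, 0.0079, 0.0107, 0, 0, 0, -1],
    [-0.0026, 0.0084, 0.0113, 0, 0, 0, -1],
    [-0.0027, 0.0089, 0.0119, 0, 0, 0, -1]
  ]
}}

```text
time_s: 22.98
ee_pos: [536.8, -63.7, 182.1]
ee_rot: [-180.0, 0.0, 16.0]
force: [-2.7, -4.4, -3.0]
gripper_width: 11.6
gripper_force: 20.0
```

```bash
python3 -c "from chk import *;chk()"
```

```text
t 22.975 tilt 0.5498 f [-2.7 -4.4 -3. ] [536.8 -63.7 182.1] [-180.    0.   16.] w 11.6 20.01184433698654
top former (364, np.float64(-37.2), [-119.9, -104.8, -82.0]) cast (718, np.float64(44.8), [-143.4, -120.0, -94.9])
scene former (163, np.float64(-31.5), [-121.2, -105.8, -84.1]) cast (408, np.float64(58.5), [-145.9, -124.0, -98.4])
```

Call:
{"op": "send_rows", "data": {
  "motion": [
    [-0.0002, 0.0003, 0.0006, 0, 0, 0, -1],
    [-0.0004, 0.0007, 0.0012, 0, 0, 0, -1],
    [-0.0006, 0.0012, 0.0017, 0, 0, 0, -1],
    [-0.0008, 0.0016, 0.0023, 0, 0, 0, -1],
    [-0.001, 0.0021, 0.0029, 0, 0, 0, -1],
    [-0.0011, 0.0026, 0.0035, 0, 0, 0, -1],
    [-0.0013, 0.0031, 0.0041, 0, 0, 0, -1],
    [-0.0014, 0.0035, 0.0046, 0, 0, 0, -1],
    [-0.0016, 0.004, 0.0052, 0, 0, 0, -1],
    [-0.0018, 0.0045, 0.0058, 0, 0, 0, -1],
    [-0.0019, 0.005, 0.0064, 0, 0, 0, -1],
    [-0.0021, 0.0054, 0.007, 0, 0, 0, -1],
    [-0.0022, 0.0059, 0.0075, 0, 0, 0, -1],
    [-0.0024, 0.0064, 0.0081, 0, 0, 0, -1],
    [-0.0026, 0.0069, 0.0087, 0, 0, 0, -1],
    [-0.0027, 0.0073, 0.0093, 0, 0, 0, -1],
    [-0.0029, 0.0078, 0.0099, 0, 0, 0, -1],
    [-0.003, 0.0083, 0.0104, 0, 0, 0, -1],
    [-0.0031, 0.0088, 0.011, 0, 0, 0, -1],
    [-0.0032, 0.0093, 0.0116, 0, 0, 0, -1]
  ]
}}

```text
time_s: 25.58
ee_pos: [535.5, -59.1, 187.9]
ee_rot: [180.0, -0.0, 16.0]
force: [-1.0, -3.2, -5.0]
gripper_width: 11.4
gripper_force: 20.0
```

```bash
python3 -c "from chk import *;chk()"
```

```text
t 25.575 tilt 0.5803 f [-1.  -3.2 -5. ] [535.5 -59.1 187.9] [180.  -0.  16.] w 11.4 20.01065343618393
top former (356, np.float64(-37.4), [-119.5, -105.1, -82.0]) cast (707, np.float64(45.3), [-143.4, -119.9, -95.0])
scene former (151, np.float64(-30.8), [-121.3, -106.5, -84.5]) cast (406, np.float64(57.7), [-146.0, -124.6, -98.6])
```

Next: .58→.61.

Call:
{"op": "send_rows", "data": {
  "motion": [
    [-0.0001, 0.0005, 0.0006, 0, 0, 0, -1],
    [-0.0003, 0.001, 0.0011, 0, 0, 0, -1],
    [-0.0004, 0.0015, 0.0017, 0, 0, 0, -1],
    [-0.0006, 0.002, 0.0022, 0, 0, 0, -1],
    [-0.0007, 0.0025, 0.0028, 0, 0, 0, -1],
    [-0.0009, 0.003, 0.0034, 0, 0, 0, -1],
    [-0.001, 0.0035, 0.0039, 0, 0, 0, -1],
    [-0.0012, 0.004, 0.0045, 0, 0, 0, -1],
    [-0.0013, 0.0045, 0.0051, 0, 0, 0, -1],
    [-0.0015, 0.005, 0.0056, 0, 0, 0, -1],
    [-0.0016, 0.0055, 0.0062, 0, 0, 0, -1],
    [-0.0018, 0.006, 0.0068, 0, 0, 0, -1],
    [-0.0019, 0.0065, 0.0073, 0, 0, 0, -1],
    [-0.0021, 0.007, 0.0079, 0, 0, 0, -1],
    [-0.0022, 0.0075, 0.0084, 0, 0, 0, -1],
    [-0.0024, 0.008, 0.009, 0, 0, 0, -1],
    [-0.0025, 0.0085, 0.0096, 0, 0, 0, -1],
    [-0.0027, 0.009, 0.0101, 0, 0, 0, -1],
    [-0.0028, 0.0095, 0.0107, 0, 0, 0, -1],
    [-0.0029, 0.01, 0.0113, 0, 0, 0, -1]
  ]
}}

```text
time_s: 28.18
ee_pos: [534.1, -54.2, 193.7]
ee_rot: [180.0, -0.0, 16.0]
force: [-1.0, -3.2, -3.2]
gripper_width: 11.4
gripper_force: 20.0
```

```bash
python3 -c "from chk import *;chk()"
```

```text
t 28.175 tilt 0.6109 f [-1.  -3.2 -3.2] [534.1 -54.2 193.7] [180.  -0.  16.] w 11.4 20.007428526878357
top former (354, np.float64(-37.0), [-119.4, -105.1, -82.5]) cast (674, np.float64(46.0), [-143.6, -119.6, -94.9])
scene former (150, np.float64(-30.9), [-121.0, -106.2, -84.1]) cast (388, np.float64(58.6), [-145.7, -124.5, -98.4])
```

Next: .61→.64.

Call:
{"op": "send_rows", "data": {
  "motion": [
    [-0.0001, 0.0005, 0.0005, 0, 0, 0, -1],
    [-0.0003, 0.001, 0.0011, 0, 0, 0, -1],
    [-0.0004, 0.0016, 0.0016, 0, 0, 0, -1],
    [-0.0006, 0.0021, 0.0022, 0, 0, 0, -1],
    [-0.0007, 0.0026, 0.0027, 0, 0, 0, -1],
    [-0.0009, 0.0031, 0.0033, 0, 0, 0, -1],
    [-0.001, 0.0036, 0.0038, 0, 0, 0, -1],
    [-0.0012, 0.0042, 0.0044, 0, 0, 0, -1],
    [-0.0013, 0.0047, 0.0049, 0, 0, 0, -1],
    [-0.0015, 0.0052, 0.0055, 0, 0, 0, -1],
    [-0.0016, 0.0057, 0.006, 0, 0, 0, -1],
    [-0.0018, 0.0062, 0.0065, 0, 0, 0, -1],
    [-0.0019, 0.0068, 0.0071, 0, 0, 0, -1],
    [-0.0021, 0.0073, 0.0076, 0, 0, 0, -1],
    [-0.0022, 0.0078, 0.0082, 0, 0, 0, -1],
    [-0.0024, 0.0083, 0.0087, 0, 0, 0, -1],
    [-0.0025, 0.0088, 0.0093, 0, 0, 0, -1],
    [-0.0027, 0.0094, 0.0098, 0, 0, 0, -1],
    [-0.0028, 0.0099, 0.0104, 0, 0, 0, -1],
    [-0.0029, 0.0104, 0.0109, 0, 0, 0, -1]
  ]
}}

```text
time_s: 30.78
ee_pos: [532.8, -49.1, 199.3]
ee_rot: [180.0, -0.0, 16.0]
force: [0.7, -4.1, -0.8]
gripper_width: 11.5
gripper_force: 20.0
```

```bash
python3 -c "from chk import *;chk()"
```

```text
t 30.775 tilt 0.6416 f [ 0.7 -4.1 -0.8] [532.8 -49.1 199.3] [180.  -0.  16.] w 11.5 20.00605344772339
top former (338, np.float64(-37.0), [-119.9, -105.5, -83.0]) cast (693, np.float64(45.4), [-136.5, -113.1, -87.3])
scene former (156, np.float64(-31.7), [-120.9, -106.7, -83.8]) cast (391, np.float64(59.0), [-136.5, -115.4, -88.6])
```

The cast has begun to slide (~9 mm so far), so I'll hold the tray still.

Call:
{"op": "send_rows", "data": {
  "motion": [
    [0, 0, 0, 0, 0, 0, -1],
    [0, 0, 0, 0, 0, 0, -1],
    [0, 0, 0, 0, 0, 0, -1],
    [0, 0, 0, 0, 0, 0, -1]
  ]
}}

```text
time_s: 31.38
ee_pos: [532.7, -49.1, 199.3]
ee_rot: [180.0, -0.0, 16.0]
force: [0.2, -5.0, -0.0]
gripper_width: 11.3
gripper_force: 20.0
```

```bash
python3 -c "from chk import *;chk()"
```

```text
t 31.375 tilt 0.6417 f [ 0.2 -5.  -0. ] [532.7 -49.1 199.3] [180.  -0.  16.] w 11.3 20.0060972571373
top former (343, np.float64(-37.0), [-120.0, -105.2, -84.1]) cast (697, np.float64(43.4), [-96.6, -76.6, -47.8])
scene former (172, np.float64(-30.6), [-121.6, -105.6, -84.6]) cast (377, np.float64(58.3), [-93.7, -73.7, -45.9])
```

Call:
{"op": "send_rows", "data": {
  "motion": [
    [0, 0, 0, 0, 0, 0, -1],
    [0, 0, 0, 0, 0, 0, -1],
    [0, 0, 0, 0, 0, 0, -1],
    [0, 0, 0, 0, 0, 0, -1],
    [0, 0, 0, 0, 0, 0, -1],
    [0, 0, 0, 0, 0, 0, -1],
    [0, 0, 0, 0, 0, 0, -1],
    [0, 0, 0, 0, 0, 0, -1],
    [0, 0, 0, 0, 0, 0, -1],
    [0, 0, 0, 0, 0, 0, -1],
    [0, 0, 0, 0, 0, 0, -1],
    [0, 0, 0, 0, 0, 0, -1]
  ]
}}

```text
time_s: 32.98
ee_pos: [532.7, -49.0, 199.3]
ee_rot: [180.0, -0.0, 16.0]
force: [-0.3, -4.5, -0.2]
gripper_width: 11.2
gripper_force: 20.0
```

```bash
python3 -c "
from chk import *;chk('2.png')
from arc import off
P=.6417
for p in np.arange(.62,-.01,-.02): print(round(p,3),(off(p)-off(P)).round(4).tolist())"
```

```text
t 32.975 tilt 0.6419 f [-0.3 -4.5 -0.2] [532.7 -49.  199.3] [180.  -0.  16.] w 11.2 20.00611960887909
top former (350, np.float64(-37.0), [-119.6, -105.2, -84.1]) cast (634, np.float64(43.4), [-51.3, -33.4, -5.3])
scene former (172, np.float64(-30.0), [-120.6, -104.9, -84.9]) cast (380, np.float64(59.5), [-53.1, -34.1, -7.1])
0.62 [0.0022, -0.0077, -0.0079]
0.6 [0.0042, -0.0146, -0.0153]
0.58 [0.0061, -0.0214, -0.0228]
0.56 [0.0081, -0.0281, -0.0305]
0.54 [0.0099, -0.0346, -0.0383]
0.52 [0.0117, -0.0409, -0.0462]
0.5 [0.0135, -0.0471, -0.0543]
0.48 [0.0152, -0.0532, -0.0625]
0.46 [0.0169, -0.059, -0.0709]
0.44 [0.0186, -0.0648, -0.0793]
0.42 [0.0202, -0.0703, -0.0879]
0.4 [0.0217, -0.0757, -0.0966]
0.38 [0.0232, -0.0809, -0.1054]
0.36 [0.0247, -0.086, -0.1143]
0.34 [0.0261, -0.0909, -0.1233]
0.32 [0.0274, -0.0956, -0.1324]
0.3 [0.0287, -0.1001, -0.1416]
0.28 [0.0299, -0.1044, -0.1509]
0.26 [0.0311, -0.1086, -0.1603]
0.24 [0.0323, -0.1126, -0.1697]
0.22 [0.0334, -0.1164, -0.1793]
0.2 [0.0344, -0.12, -0.1889]
0.18 [0.0354, -0.1235, -0.1986]
0.16 [0.0363, -0.1267, -0.2084]
0.14 [0.0372, -0.1298, -0.2182]
0.12 [0.038, -0.1327, -0.2281]
0.1 [0.0388, -0.1353, -0.2381]
0.08 [0.0395, -0.1378, -0.2481]
0.06 [0.0402, -0.1401, -0.2581]
0.04 [0.0408, -0.1422, -0.2682]
0.02 [0.0413, -0.1441, -0.2784]
-0.0 [0.0418, -0.1459, -0.2886]
```

View pics/top2.png

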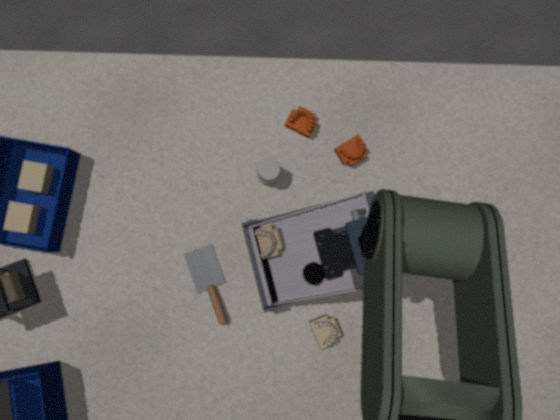

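The top view shows the cast (268,241) against the stop strip and the former (313,272) unmoved in tray coordinates. I'll lower gently along the arc.

Call:
{"op": "send_rows", "data": {
  "motion": [
    [0.001, -0.0035, -0.0039, 0, 0, 0, -1],
    [0.003, -0.0105, -0.0115, 0, 0, 0, -1],
    [0.005, -0.0172, -0.019, 0, 0, 0, -1],
    [0.0068, -0.0237, -0.0266, 0, 0, 0, -1],
    [0.0086, -0.0301, -0.0344, 0, 0, 0, -1],
    [0.0104, -0.0362, -0.0423, 0, 0, 0, -1],
    [0.0121, -0.0422, -0.0503, 0, 0, 0, -1],
    [0.0138, -0.0482, -0.0584, 0, 0, 0, -1],
    [0.0154, -0.0539, -0.0667, 0, 0, 0, -1],
    [0.017, -0.0594, -0.0751, 0, 0, 0, -1],
    [0.0186, -0.0648, -0.0836, 0, 0, 0, -1],
    [0.0201, -0.0701, -0.0923, 0, 0, 0, -1],
    [0.0216, -0.0752, -0.101, 0, 0, 0, -1],
    [0.023, -0.0801, -0.1098, 0, 0, 0, -1],
    [0.0244, -0.0849, -0.1188, 0, 0, 0, -1],
    [0.0257, -0.0895, -0.1278, 0, 0, 0, -1],
    [0.027, -0.094, -0.137, 0, 0, 0, -1],
    [0.028, -0.0975, -0.144, 0, 0, 0, -1],
    [0.0287, -0.1002, -0.1509, 0, 0, 0, -1],
    [0.0287, -0.1002, -0.1509, 0, 0, 0, -1]
  ]
}}

```text
time_s: 35.58
ee_pos: [546.7, -99.0, 123.2]
ee_rot: [-180.0, 0.0, 16.0]
force: [-1.6, -3.4, -1.8]
gripper_width: 11.4
gripper_force: 20.0
```

```bash
python3 -c "from chk import *;chk()"
```

```text
t 35.575 tilt 0.2772 f [-1.6 -3.4 -1.8] [546.7 -99.  123.2] [-180.    0.   16.] w 11.4 19.9994158744812
top former (363, np.float64(-37.5), [-118.9, -101.7, -81.1]) cast (645, np.float64(43.5), [-50.2, -27.5, -4.8])
scene former (199, np.float64(-29.7), [-120.0, -103.6, -84.7]) cast (407, np.float64(55.6), [-52.6, -30.3, -5.6])
```

Call:
{"op": "send_rows", "data": {
  "motion": [
    [0.0006, -0.002, -0.0047, 0, 0, 0, -1],
    [0.0016, -0.006, -0.0141, 0, 0, 0, -1],
    [0.0027, -0.0097, -0.0236, 0, 0, 0, -1],
    [0.0038, -0.0132, -0.0332, 0, 0, 0, -1],
    [0.0048, -0.0166, -0.0428, 0, 0, 0, -1],
    [0.0057, -0.0198, -0.0526, 0, 0, 0, -1],
    [0.0065, -0.0228, -0.0624, 0, 0, 0, -1],
    [0.0073, -0.0256, -0.0722, 0, 0, 0, -1],
    [0.0081, -0.0283, -0.0822, 0, 0, 0, -1],
    [0.0089, -0.0308, -0.0922, 0, 0, 0, -1],
    [0.0095, -0.0331, -0.1022, 0, 0, 0, -1],
    [0.0099, -0.0352, -0.1123, 0, 0, 0, -1],
    [0.0102, -0.0368, -0.12, 0, 0, 0, -1],
    [0.0104, -0.0379, -0.126, 0, 0, 0, -1],
    [0.0105, -0.0387, -0.131, 0, 0, 0, -1],
    [0.0106, -0.0393, -0.1345, 0, 0, 0, -1],
    [0.0106, -0.0396, -0.136, 0, 0, 0, -1],
    [0.0106, -0.0398, -0.1372, 0, 0, 0, -1],
    [0.0106, -0.0398, -0.1376, 0, 0, 0, -1],
    [0.0106, -0.0398, -0.1376, 0, 0, 0, -1]
  ]
}}

```text
time_s: 38.17
ee_pos: [552.5, -118.5, 57.1]
ee_rot: [180.0, -0.1, 16.0]
force: [-6.5, -0.3, 10.6]
gripper_width: 11.4
gripper_force: 20.0
```

```bash
python3 -c "from chk import *;chk()"
```

```text
t 38.175 tilt 0.0081 f [-6.5 -0.3 10.6] [ 552.5 -118.5   57.1] [ 1.8e+02 -1.0e-01  1.6e+01] w 11.4 20.003821849822998
top former (330, np.float64(-37.3), [-117.8, -98.2, -80.4]) cast (617, np.float64(43.5), [-48.7, -24.6, -4.2])
scene former (200, np.float64(-29.8), [-120.3, -101.8, -83.3]) cast (427, np.float64(55.1), [-51.4, -27.0, -4.4])
```

Call:
{"op": "send_rows", "data": {
  "motion": [
    [-0.001, 0, 0.002, 0, 0, 0, -1],
    [-0.001, 0, 0.003, 0, 0, 0, -1],
    [-0.001, 0, 0.003, 0, 0, 0, -0.5],
    [-0.001, 0, 0.003, 0, 0, 0, 0],
    [-0.001, 0, 0.003, 0, 0, 0, 0.4],
    [-0.001, 0, 0.003, 0, 0, 0, 0.4],
    [-0.001, 0, 0.003, 0, 0, 0, 0.4],
    [-0.001, 0, 0.003, 0, 0, 0, 0.4],
    [-0.001, 0, 0.003, 0, 0, 0, 0.4],
    [-0.001, 0, 0.003, 0, 0, 0, 0.4]
  ]
}}

```text
time_s: 39.52
ee_pos: [551.8, -118.9, 56.3]
ee_rot: [180.0, -0.0, 16.0]
force: [0.2, -0.1, 0.1]
gripper_width: 64.0
gripper_force: 0.0
```

Call:
{"op": "send_rows", "data": {
  "motion": [
    [0, 0, 0.03, 0, 0, 0, 0.4],
    [0, 0, 0.08, 0, 0, 0, 0.4],
    [0, 0, 0.15, 0, 0, 0, 0.4],
    [0, 0, 0.22, 0, 0, 0, 0.4],
    [0, 0, 0.28, 0, 0, 0, 0.4],
    [0, -0.1, 0.3, 0, 0, 0, 0.4],
    [0, -0.2, 0.3, 0, 0, 0, 0.4],
    [0, -0.3, 0.3, 0, 0, 0, 0.4],
    [0, -0.3, 0.3, 0, 0, 0, 0.4],
    [0, -0.3, 0.3, 0, 0, 0, 0.4],
    [0, -0.3, 0.3, 0, 0, 0, 0.4]
  ]
}}

```text
time_s: 40.9
ee_pos: [551.8, -267.6, 206.7]
ee_rot: [-180.0, -0.0, 16.0]
force: [0.4, 0.3, 0.4]
gripper_width: 64.1
gripper_force: 0.0
```

```bash
python3 - <<'E'
import chk
# tray assumed flat: force tilt 0
chk.brentq=lambda *a:0.0
chk.chk('3.png')
E
```

```text
t 40.9 tilt 0.0 f [0.4 0.3 0.4] [ 551.8 -267.6  206.7] [-180.   -0.   16.] w 64.1 0.0
top former (338, np.float64(-37.4), [-118.1, -98.2, -80.3]) cast (616, np.float64(43.4), [-48.5, -24.6, -4.4])
scene former (203, np.float64(-29.8), [-120.2, -101.4, -83.3]) cast (428, np.float64(55.6), [-51.4, -27.2, -4.5])
```

View pics/scene3.png

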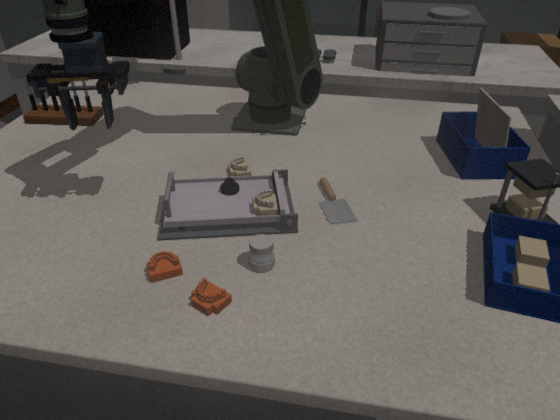

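The tray is flat, the cast (265,203) lies against the stop, the former (229,187) stands at its original spot, and the arm is clear. I'll hand it in.

```bash
python3 -c "
from workcell import env
print(env.job_done())"
```

```text
the job is handed in; nothing more can be done
None
```

The job is handed in, with no verdict returned. The cast began to slide at about 0.64 rad and came to rest against the foot stop, the former stayed where it stood, and the tray is flat and released at about 41 s.

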